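# Try the double lid on the sewing box

## Task

Try the two new lids on the plywood sewing box: take both lids up together, still nested, by pinching the inner lid through the finger cut-outs in the outer one, and set them square on the box, the inner lid fully home on the rim before you let go of it. Then lift the outer lid alone straight up by its wooden bar handle, without the inner lid coming up with it, and finish still holding it level and still over the box, about 10 cm above the inner lid. Do not shove the box about, and leave the glue bottle, the bar clamp and the glued block alone.

Things in the scene. Friction and masses are not known exactly. Their poses are not given: they have to be found in the camera images.
- box: open plywood sewing box, 160 x 50 mm, 55 mm high, walls 5 mm (opening 150 x 40 mm), reels inside well below the rim; 0.75 kg, loose on the table. Origin: centre of its underside; x along its length, y across, z up; rim at z = 55 mm. Box and nested lids stand on either side of the robot's centre line; which is left varies
- inner_lid: inner lid: solid wooden panel 166 x 56 x 16 mm, 0.11 kg. Origin: centre of the panel's underside, the face that rests on the box's rim; x along its length, y across, z up. At the start it stands on its bead on two wood strips (origin 25 mm above the table), the outer lid over it; its long edges show in the outer lid's cut-outs. Either way round fits. Home, its origin is 55 mm above the box's
- bead (a point): middle of the underside of the inner lid's bead, 10 mm below the panel. The bead is a frame of 10 mm round rod, 146 x 36 mm over all, that drops into the box's opening with 2 mm play all round
- outer_lid: outer lid: plywood cap, 180 x 70 mm outside, 172 x 62 mm inside, 0.11 kg, resting loose on the inner lid's top with 3 mm play all round. Lifting it leaves the inner lid; lifting the inner lid carries it. Top 4 mm thick; 4 mm skirt reaches 20 mm below the top's underside and goes round the box with room to spare. Origin: centre of the top's underside, nested 16 mm above the inner lid's; axes as the inner lid's
- cutout (a point): middle of the inner lid between the two finger cut-outs, 8 mm above the panel's underside: fingers going down through the cut-outs pinch the lid's 56 mm width (along y) here. Each cut-out, in the middle of a long side of the outer lid, is 56 mm long and goes through the skirt and 12 mm into the top, which is 46 mm wide there
- handle (a point): middle of the outer lid's bar handle, a solid wooden bar 60 mm long (along the lid's x), 14 mm wide, 22 mm high, standing on the middle of the lid's top; this point is 11 mm above the top's upper face and 15 mm above the outer lid's origin
- strips: two wood strips fixed to the table, 15 mm high, 18 mm wide, 100 mm long (along y), 110 mm apart centre to centre, on which the lids lie at the start with their ends, leaving the middle free for the fingers; origin on the table midway between them
- glue: bystander: white glue bottle with a red cap, 60 mm across, 165 mm high, beyond the work; origin at the centre of its underside
- clamp: bystander: one-handed bar clamp lying flat at the left of the work, 300 mm long bar (along its y), jaws 80 mm long pointing towards its -x, 30 mm high; origin under the middle of the bar
- block: bystander: glued-up wooden block 110 x 60 x 60 mm, at the right of the work; origin at the centre of its underside

How it is judged:
By the outcome, as a careful person would: the job done as asked, in the order asked, and still so for the second after the job is handed in, while the arm keeps its last pose, push and grip.
It also fails if it takes over 64 s, if anything falls off the work surface, if the arm or the gripper's body presses on something with over 40 N, if the wrist force passes 120 N, or if a joint passes its speed limit or range.

## Robot

A 6-joint arm with a two-finger parallel gripper is mounted at the origin on the work surface. World frame = base frame: x ahead of the robot, y to its left, z up, the work surface at z = 0. Lengths are in m, angles in rad, forces in N, time in s.
With the tool pointing down it reaches from about 0.375 to 0.9 m from the base axis. Payload 3.1 kg.
Tool frame: the origin (TCP) lies midway between the tips of the shut fingers; the grasp point (between the pads) lies 19 mm behind it; z points along the fingers, y is the line along which they close (so a half turn about z gives the same grasp; the last joint's range is limited). The gripper opens to 85 mm and grips with 20 to 120 N. Pads are 22 mm wide; open, the fingers measure 114 mm over their backs; the gripper's body (76 mm by 85 mm) begins 54 mm behind the grasp point. The pads swing forward as they close: fully open they stand 13 mm farther back than shut.
Start: joints at [-1.504, 0.527, 1.433, -0, 1.181, -0.178], TCP at [0.152, -0.606, 0.231] pointing down, gripper open.
Joint ranges: [-3.08, 3.08], [-0.75, 2.2], [0.22, 2.44], [-1.43, 4.57], [0, 2.65], [-2.85, 2.85]. Speed limits (rad/s): [2.79, 2.79, 3.14, 3.14, 3.14, 3.14].

## Interface

Orientations are given as a unit quaternion [x, y, z, w].
In Python, from station import manip gives the robot as it stands.
- The arm moves only by the tool move_arm, never from a script. Its argument "increments" is a list that holds one entry, the list of rows, each a list of 5 numbers: the gripper's target within -1 to 1 (shut at 1, half-way at 0, fully open at -1), then the shift along the world's x, y, z in m, then the turn about the world's z in degrees. In form: [[[fingers, dx, dy, dz, twist], ...]]. A call has 1 to 8 rows; each row shifts and turns the commanded pose from where the row before left it; what a row does not reach is not made up. A row lasts 1/10 s, in which the tool goes at most 50 mm and 8.59 degrees, less where a joint would pass 70% of its speed; a pose out of reach is approached as far as the arm can. A call with a gripper value outside its range is refused whole. The fingers move at their own pace and stop on an object; "newtons" is the grip in N (left out, the last holds). Time passes only in rows, so rows that do not move let the fingers close. It gives the time, the measured TCP pose, the force, the opening and the grip force at its end, in the units of the state.
- manip.sense(): the state, without advancing time (a new reading comes with each control period).
- manip.snapshot(name): name is "scene" or "top"; returns a dict with "img" (420x560x3 uint8, red, green, blue), "fx", "fy", "cx", "cy" (pixels), "world_to_cam" (4x4, takes a point from world to camera coordinates). Camera axes: x right, y down, z forward; pixel columns grow to the right and rows downward; lengths in m; the calibration is good to about 2 mm. A picture is of the moment at which its call begins. There is no depth.
- manip.sign_off(): hands the job in; it is judged then, once.
Trained networks look in the newest picture that a camera, given by its name, has taken for a name from the list of things; names that differ only in an ending like _2 or _b are one class to them, and where a whole thing is asked for, a point or a joint stands for the part that bears it (a point fixed in the world has none). Each returns a list of dicts, best first, with "confidence" (0 to 1); they miss things now and then, are a little off and sometimes report something else, mostly with a low value. They report only what shows in the picture. A call takes as long as a camera call.
- manip.spot_in(label, camera): "xyz" ([x, y, z] in m, in world coordinates, good to about 4 mm: the middle of the surface that is visible of it).
- manip.mark_of(label, camera): "xyz" ([x, y, z] in m, in world coordinates, good to about 4 mm: a listed point, or the origin of a listed thing).
The state is a dict: "t": time; "q": joint angles; "qd": joint speeds; "tau": joint torques, N m; "tcp_pos": TCP position; "tool_rot": TCP orientation; "force": force on the tool from outside, world axes, zero at the start; "ft_torque": the same for the moment, N m; "finger_gap": opening from 0.0 (shut) to 1.0 (fully open); "gripper_force": force on a finger pad.
Only numpy, scipy, OpenCV 4.12 (cv2) and the standard library are available. Lean on these libraries where they do the work, as an engineer would, in place of code of your own. Each camera call takes 0.05 s, during which the arm holds its last target. There are 200 camera calls.

## Working session

There is one attempt and no reset: what is moved stays moved. The work goes in short steps, Python scripts to look and compute and a tool call to move; the robot and the scene stay as the last step left them, time stands still between calls to the robot, and variables do not carry over. Pictures are saved under pics/ and viewed, at most 10 in all, crops included, and the job is handed in when it is done.

Besides the shell and the picture viewer there is one more tool, called after "Call:" as a command line: name --argument value ..., lists and objects as JSON in quotes. move_arm: Moves the arm, as the interface text tells. Its arguments: {"type":"object","properties":{"increments":{"type":"array","items":{"type":"array","items":{"type":"array","items":{"type":"number"}}}},"newtons":{"type":"number"}},"required":["increments"]}

```bash
mkdir -p pics; cat > h.py <<'E'
from station import manip
import numpy as np, cv2
def snap(n,f):
    s=manip.snapshot(n); cv2.imwrite('pics/'+f,s['img'][:,:,::-1]); return s
def proj(s,p):
    T=np.array(s['world_to_cam']); c=T@np.append(p,1)
    return s['fx']*c[0]/c[2]+s['cx'], s['fy']*c[1]/c[2]+s['cy']
def unproj(s,u,v,z):
    T=np.linalg.inv(np.array(s['world_to_cam'])); o=T[:3,3]
    d=T[:3,:3]@np.array([(u-s['cx'])/s['fx'],(v-s['cy'])/s['fy'],1])
    return o+d*(z-o[2])/d[2]
def st():
    s=manip.sense(); print(round(s['t'],2),np.round(s['tcp_pos'],4),np.round(s['tool_rot'],4),'F',np.round(s['force'],1),'gap',round(s['finger_gap'],3),np.round(s['gripper_force'],1),'q',np.round(s['q'],3))
E
python3 - <<'E'
from h import *
st()
a=snap('top','top1.png');b=snap('scene','scene1.png')
for n in ['box','inner_lid','bead','outer_lid','cutout','handle','strips','glue','clamp','block']:
    for c in ['top','scene']:
        print(n,c,[(np.round(d['xyz'],3).tolist(),round(d['confidence'],2)) for d in manip.mark_of(n,c)[:2]])
E
```

```text
0.0 [ 0.1521 -0.6055  0.2303] [ 9.925e-01  1.226e-01  1.000e-04 -1.100e-03] F [-0.1  1.2  0.2] gap 1.002 0.0 q [-1.504  0.528  1.434 -0.     1.181 -0.179]
box top [([0.57, 0.188, 0.001], 0.82)]
box scene [([0.568, 0.195, 0.002], 0.68)]
inner_lid top [([0.523, -0.131, 0.024], 0.51), ([0.573, 0.193, -0.001], 0.46)]
inner_lid scene [([0.524, -0.134, 0.026], 0.57)]
bead top [([0.523, -0.132, 0.016], 0.68), ([0.522, -0.131, 0.053], 0.29)]
bead scene [([0.526, -0.132, 0.015], 0.42)]
outer_lid top [([0.519, -0.133, 0.039], 0.86)]
outer_lid scene [([0.524, -0.133, 0.04], 0.67)]
cutout top [([0.526, -0.135, 0.034], 0.53)]
cutout scene [([0.522, -0.129, 0.036], 0.36)]
handle top [([0.523, -0.136, 0.054], 0.84)]
handle scene [([0.522, -0.133, 0.058], 0.72), ([0.568, 0.194, 0.003], 0.54)]
strips top [([0.526, -0.134, 0.035], 0.37)]
strips scene [([0.523, -0.13, -0.003], 0.68)]
glue top [([0.776, -0.031, -0.0], 0.82), ([0.525, -0.136, 0.038], 0.7)]
glue scene [([0.771, -0.032, -0.0], 0.58), ([0.527, 0.383, -0.0], 0.29)]
clamp top [([0.528, 0.38, -0.001], 0.73)]
clamp scene [([0.528, 0.377, -0.001], 0.88)]
block top [([0.571, -0.421, 0.001], 0.9)]
block scene [([0.575, -0.42, -0.002], 0.7), ([0.568, 0.195, 0.002], 0.4)]
```

```bash
python3 -c "
import cv2,numpy as np
a=cv2.imread('pics/top1.png');b=cv2.imread('pics/scene1.png')
cv2.imwrite('pics/a2.png',a)"
```

```text
(no output)
```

View pics/top1.png

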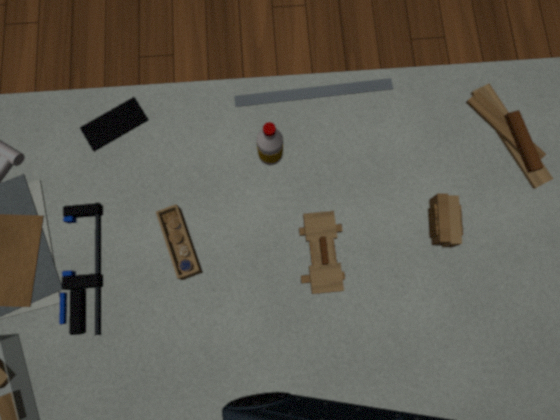

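View pics/scene1.png

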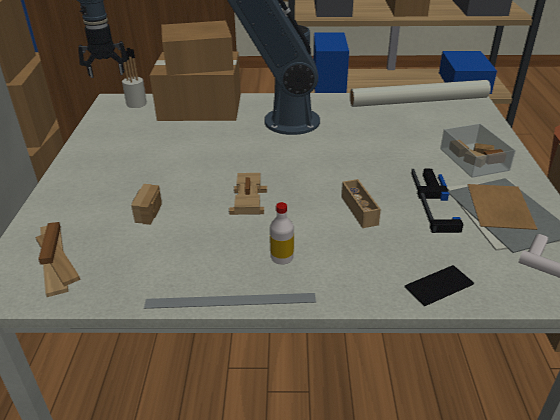

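The top view shows the lids at about (323,252), nearly radial, and the box at about (179,242), turned by some 18°. The glue bottle is at (269,140), beyond the work. The networks agree with this, so next I'll refine the poses by fitting silhouettes in both cameras.

```bash
cat >> h.py <<'E'
from scipy.optimize import minimize
def bx(x0,x1,y0,y1,z0,z1): return np.array([[x,y,z] for x in (x0,x1) for y in (y0,y1) for z in (z0,z1)])/1000
BOX=[bx(-80,80,-25,25,0,55)]
def cap(z): # outer lid + inner lid + handle, z = inner-lid origin in mm
    return [bx(-90,-28,-35,35,z-4,z+20),bx(28,90,-35,35,z-4,z+20),bx(-28,28,-28,28,z,z+16),bx(-28,28,-23,23,z,z+20),bx(-30,30,-7,7,z+20,z+42)]
STR=[bx(s-9,s+9,-50,50,0,15) for s in (-55,55)]
def pose(P,x,y,a):
    c,s=np.cos(a),np.sin(a); return P@np.array([[c,-s,0],[s,c,0],[0,0,1]]).T+[x,y,0]
def render(s,parts,p,roi,k=6):
    u0,v0,u1,v1=roi; m=np.zeros(((v1-v0)*k,(u1-u0)*k),np.uint8)
    for P in parts:
        q=np.array([proj(s,r) for r in pose(P,*p)]); q=(q+0.5-[u0,v0])*k-0.5
        h=cv2.convexHull(q.astype(np.float32))
        cv2.fillConvexPoly(m,np.round(h*16).astype(np.int32),255,shift=4)
    return cv2.resize(m,(u1-u0,v1-v0),interpolation=cv2.INTER_AREA)/255.
def soft(s,roi):
    u0,v0,u1,v1=roi; c=s['img'][v0:v1,u0:u1].astype(float)
    f=(c[:,:,0]-c[:,:,2])/(c.sum(2)+30)      # warm hue
    lo=np.median(f); hi=np.percentile(f,97)*.8
    return np.clip((f-lo)/(hi-lo)*1.0-.0,0,1)
def roi_of(s,parts,p,m=12):
    q=np.array([proj(s,r) for P in parts for r in pose(P,*p)])
    a=np.floor(q.min(0)).astype(int)-m; b=np.ceil(q.max(0)).astype(int)+m
    return max(a[0],0),max(a[1],0),min(b[0],560),min(b[1],420)
def fit(snaps,parts,p0):
    R=[roi_of(s,parts,p0) for s in snaps]; M=[(soft(s,r)>.45).astype(float) for s,r in zip(snaps,R)]
    M=[cv2.GaussianBlur(m,(0,0),.7) for m in M]
    f=lambda d:sum(((cv2.GaussianBlur(render(s,parts,(p0[0]+d[0]/1e3,p0[1]+d[1]/1e3,p0[2]+d[2]/100),r),(0,0),.7)-m)**2).sum() for s,r,m in zip(snaps,R,M))
    best=minimize(f,[0,0,0],method='Nelder-Mead',options=dict(initial_simplex=[[0,0,0],[6,0,0],[0,6,0],[0,0,8]],xatol=.05,fatol=.01))
    d=best.x; return (p0[0]+d[0]/1e3,p0[1]+d[1]/1e3,p0[2]+d[2]/100),best.fun,R,M
E
cat > m1.py <<'E'
from h import *
a=manip.snapshot('top');b=manip.snapshot('scene')
import sys
out=[]
p0s=dict(box=(BOX,(.570,.191,np.radians(18))),lid=(cap(25)+STR,(.523,-.133,np.radians(-3))))
for n,(P,p0) in p0s.items():
    for nm,S in (('top',[a]),('scene',[b]),('both',[a,b])):
        p,c,R,M=fit(S,P,p0); print(n,nm,np.round(p[:2],4),'yaw',round(np.degrees(p[2]),2),'cost',round(c,1))
    for s,r,m in zip([a,b],R,M):
        u0,v0,u1,v1=r; im=cv2.resize(s['img'][v0:v1,u0:u1,::-1],None,fx=4,fy=4)
        mm=cv2.cvtColor(cv2.resize((m*255).astype(np.uint8),None,fx=4,fy=4),cv2.COLOR_GRAY2BGR)
        cs,_=cv2.findContours((cv2.resize(render(s,P,p,r),None,fx=4,fy=4)>.5).astype(np.uint8),0,2)
        cv2.drawContours(im,cs,-1,(0,0,255),1); cv2.drawContours(mm,cs,-1,(0,0,255),1)
        out.append(np.hstack([im,mm]))
W=max(o.shape[1] for o in out)
im=np.vstack([np.pad(o,((0,0),(0,W-o.shape[1]),(0,0))) for o in out])
L=out; h=max(o.shape[0] for o in L); 
g=lambda i:cv2.copyMakeBorder(L[i],0,h-L[i].shape[0],0,W-L[i].shape[1],0)
big=np.vstack([np.hstack([g(0),g(1)]),np.hstack([g(2),g(3)])]); k=min(800/big.shape[1],600/big.shape[0],1)
cv2.imwrite('pics/fit1.png',cv2.resize(big,None,fx=k,fy=k))
E
python3 m1.py
```

```text
box top [0.5694 0.1914] yaw 17.01 cost 128.2
box scene [0.5694 0.1919] yaw 15.96 cost 26.5
box both [0.5691 0.1915] yaw 16.66 cost 158.7
lid top [ 0.5227 -0.1324] yaw 0.75 cost 41.5
lid scene [ 0.5239 -0.1315] yaw 0.85 cost 48.4
lid both [ 0.5229 -0.1322] yaw 0.72 cost 92.6
```

View pics/fit1.png

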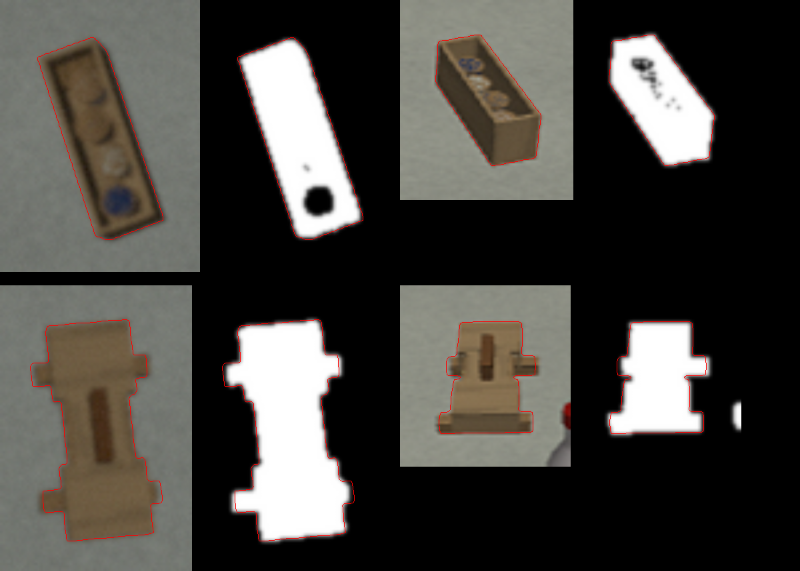

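Both fits match the outlines to under a pixel. The box is at (0.5692, 0.1915) with yaw about 16.7°, and the lids are at (0.523, -0.132) with yaw about 0.7°. Now I'll move above the lids.

Call:
move_arm --increments '[[[-1,0.01,0.013,0,-1.4],[-1,0.02,0.026,0,-2],[-1,0.026,0.033,0,-2],[-1,0.026,0.033,0,-2],[-1,0.026,0.033,0,-2],[-1,0.026,0.033,0,-2],[-1,0.026,0.033,0,-2],[-1,0.026,0.033,0,0]]]' --newtons 50

```text
t: 2.0
tcp_pos: [0.339, -0.3679, 0.2316]
tool_rot: [1.0, 0.005, 0.0, 0.0]
force: [0.8, -1.0, 0.4]
finger_gap: 1.002
gripper_force: 0.0
```

Call:
move_arm --increments '[[[-1,0.026,0.033,0,0],[-1,0.026,0.033,0,0],[-1,0.026,0.033,0,0],[-1,0.026,0.033,0,0],[-1,0.026,0.033,0,0],[-1,0.026,0.033,-0.02,0],[-1,0.02,0.026,-0.03,0],[-1,0.009,0.011,-0.03,0]]]'

```text
t: 2.8
tcp_pos: [0.5253, -0.132, 0.1512]
tool_rot: [1.0, 0.008, 0.002, 0.0]
force: [-0.1, -0.0, -0.3]
finger_gap: 1.003
gripper_force: 0.0
```

Call:
move_arm --increments '[[[-1,0,0,0,0],[-1,0,0,0,0]]]'

```text
t: 3.0
tcp_pos: [0.5229, -0.1341, 0.1512]
tool_rot: [1.0, 0.006, -0.001, -0.0]
force: [0.6, -0.5, 0.7]
finger_gap: 0.999
gripper_force: 0.0
```

```bash
python3 -c "
from h import *
st();snap('scene','s2.png')"
```

```text
3.0 [ 0.5229 -0.1341  0.1512] [ 1.0e+00  6.5e-03 -6.0e-04 -1.0e-04] F [ 0.6 -0.5  0.7] gap 0.999 0.0 q [-0.458  0.526  1.723 -0.     0.893  1.1  ]
```

Call:
move_arm --increments '[[[-1,0,0.001,-0.02,0],[-1,0,0.001,-0.03,0],[-1,0,0,-0.03,0],[-1,0,0,-0.02,0],[-1,0,0,-0.01,0],[-1,0,0,0,0]]]'

```text
t: 3.65
tcp_pos: [0.5231, -0.1333, 0.0415]
tool_rot: [1.0, 0.005, 0.0, 0.0]
force: [-0.3, 0.5, -0.2]
finger_gap: 1.002
gripper_force: 0.0
```

Call:
move_arm --increments '[[[-1,0,0,-0.01,0],[-1,0,0,-0.01,0],[-1,0,0,-0.007,0],[-1,0,0,0,0],[-1,0,0,0,0]]]'

```text
t: 4.15
tcp_pos: [0.5231, -0.1321, 0.0142]
tool_rot: [1.0, 0.006, -0.0, -0.0]
force: [-0.1, -0.4, -0.5]
finger_gap: 0.999
gripper_force: 0.0
```

```bash
python3 -c "
from h import *
st();s=snap('scene','s2.png');im=cv2.imread('pics/s2.png')[120:240,190:310];cv2.imwrite('pics/s2c.png',cv2.resize(im,None,fx=5,fy=5))"
```

```text
4.15 [ 0.5231 -0.1321  0.0142] [ 1.e+00  6.e-03 -2.e-04 -1.e-04] F [-0.1 -0.4 -0.5] gap 0.999 0.0 q [-0.455  0.761  1.792  0.     0.589  1.104]
```

View pics/s2c.png

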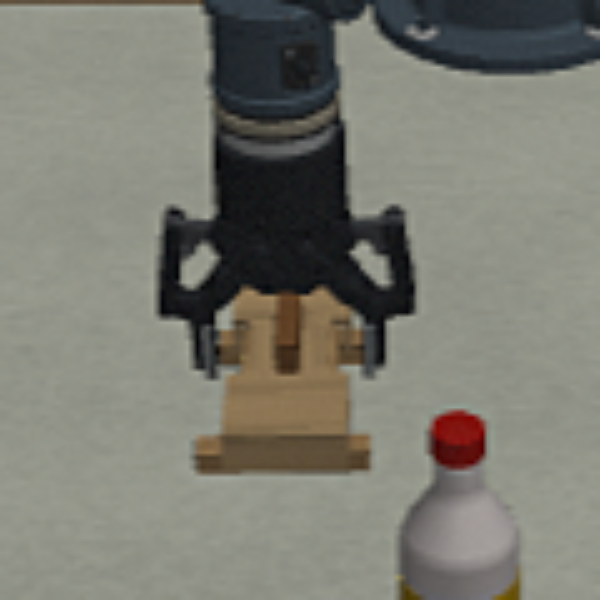

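In the crop the open fingers, at about (207,345) and (372,345), straddle the cut-outs evenly and the handle is clear of the body. I'll go down 4 mm and pinch.

Call:
move_arm --increments '[[[-1,0,0,-0.004,0],[0,0,0,0,0],[1,0,0,0,0],[1,0,0,0,0],[1,0,0,0,0],[1,0,0,0,0],[1,0,0,0,0],[1,0,0,0,0]]]' --newtons 50

```text
t: 5.0
tcp_pos: [0.5232, -0.1323, 0.0106]
tool_rot: [1.0, 0.006, 0.0, 0.0]
force: [-1.6, -0.7, 5.4]
finger_gap: 0.643
gripper_force: 52.9
```

Call:
move_arm --increments '[[[1,0,0,0.005,0],[1,0,0,0.005,0],[1,0,0,0.015,0],[1,0,0,0.02,0],[1,0,0,0.02,0],[1,0,0,0.01,0],[1,0,0,0.005,0],[1,0,0,0,0]]]'

```text
t: 5.8
tcp_pos: [0.5232, -0.1322, 0.0906]
tool_rot: [1.0, 0.006, 0.0, 0.0]
force: [0.2, -0.3, -2.5]
finger_gap: 0.652
gripper_force: 53.5
```

```bash
python3 -c "
from h import *
st();s=snap('scene','s3.png');im=cv2.imread('pics/s3.png')[110:230,190:310];cv2.imwrite('pics/s3c.png',cv2.resize(im,None,fx=5,fy=5))"
```

```text
5.8 [ 0.5232 -0.1322  0.0906] [1.e+00 6.e-03 3.e-04 1.e-04] F [ 0.2 -0.3 -2.5] gap 0.652 53.5 q [-0.455  0.624  1.765  0.     0.751  1.104]
```

View pics/s3c.png

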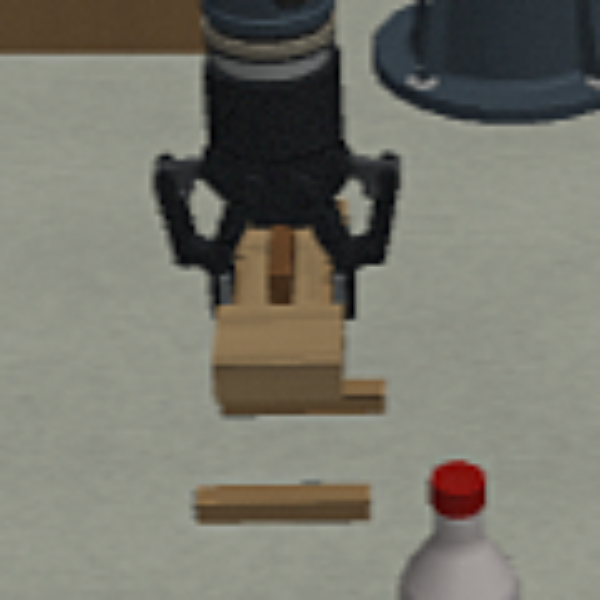

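The lids are up together and level, with the strips left empty, and the force of about 2.5 N matches both lids. I'll carry them to the box.

Call:
move_arm --increments '[[[1,0.001,0.008,0.01,0],[1,0.002,0.015,0.01,1],[1,0.003,0.023,0.01,1],[1,0.004,0.028,0.01,2],[1,0.004,0.03,0,2],[1,0.004,0.03,0,2],[1,0.004,0.03,0,2],[1,0.005,0.03,0,2]]]'

```text
t: 6.65
tcp_pos: [0.5495, 0.0644, 0.1308]
tool_rot: [0.994, 0.112, -0.0, -0.0]
force: [0.5, -0.3, -2.0]
finger_gap: 0.646
gripper_force: 53.4
```

Call:
move_arm --increments '[[[1,0.005,0.03,0,2],[1,0.004,0.03,0,1],[1,0.004,0.028,0,1],[1,0.003,0.021,0,0],[1,0.002,0.014,0,0],[1,0.001,0.007,0,0],[1,0,0,0,0],[1,0,0,0,0]]]'

```text
t: 7.45
tcp_pos: [0.5688, 0.1913, 0.1303]
tool_rot: [0.989, 0.145, -0.0, 0.0]
force: [-0.5, 0.2, -2.8]
finger_gap: 0.648
gripper_force: 53.5
```

```bash
cat > m2.py <<'E'
from h import *
st()
a=manip.snapshot('top');b=manip.snapshot('scene')
z=manip.sense()['tcp_pos'][2]*1000+14.4
# lid seen under the gripper: draw predicted pose of lid and box
t=manip.sense(); q=t['tool_rot']; yaw=2*np.arctan2(q[1],q[0])
p=(t['tcp_pos'][0],t['tcp_pos'][1],yaw); print('tool yaw',np.degrees(yaw))
out=[]
for s in (a,b):
    r=roi_of(s,cap(z)+BOX,p,14); u0,v0,u1,v1=r; k=8
    im=cv2.resize(s['img'][v0:v1,u0:u1,::-1],None,fx=k,fy=k,interpolation=cv2.INTER_CUBIC)
    for P,pp,c in [(x,p,(0,0,255)) for x in cap(z)]+[(BOX[0],(.5692,.1915,np.radians(16.7)),(255,255,0))]:
        w=pose(P,*pp)
        for i in range(8):
            for j in (1,2,4):
                if not i&j:
                    A,B=[(np.array(proj(s,w[m]))+.5-[u0,v0])*k-.5 for m in (i,i|j)]
                    cv2.line(im,tuple(int(e) for e in A),tuple(int(e) for e in B),c,1)
    out.append(im)
h=max(o.shape[0] for o in out)
im=np.hstack([cv2.copyMakeBorder(o,0,h-o.shape[0],0,0,0) for o in out])
k=min(800/im.shape[1],600/im.shape[0],1)
cv2.imwrite('pics/over.png',cv2.resize(im,None,fx=k,fy=k,interpolation=cv2.INTER_AREA))
E
python3 m2.py
```

```text
7.45 [0.5688 0.1913 0.1303] [ 9.894e-01  1.450e-01 -3.000e-04  2.000e-04] F [-0.5  0.2 -2.8] gap 0.648 53.5 q [ 1.390e-01  6.230e-01  1.585e+00 -1.000e-03  9.340e-01  1.419e+00]
tool yaw 16.613196430750307
```

View pics/over.png

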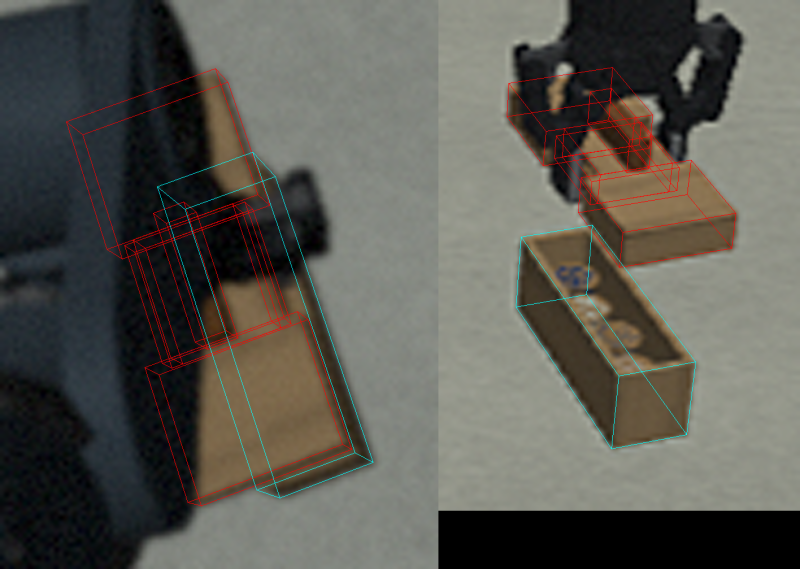

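The overlay of predicted lids (red) and box (cyan) lies on the real edges in both views, within about 1 mm. The lids are level and aligned with the box, so I'll lower them in small steps, watching the force.

Call:
move_arm --increments '[[[1,0,0,-0.01,0],[1,0,0,-0.02,0],[1,0,0,-0.02,0],[1,0,0,-0.015,0],[1,0,0,-0.008,0],[1,0,0,-0.002,0],[1,0,0,0,0]]]'

```text
t: 8.25
tcp_pos: [0.5693, 0.1917, 0.0552]
tool_rot: [0.989, 0.145, 0.0, 0.0]
force: [-0.0, 0.7, -2.6]
finger_gap: 0.648
gripper_force: 53.5
```

Call:
move_arm --increments '[[[1,0,0,-0.002,0],[1,0,0,-0.001,0],[1,0,0,-0.001,0],[1,0,0,-0.001,0],[1,0,0,0,0],[1,0,0,0,0]]]'

```text
t: 8.85
tcp_pos: [0.5691, 0.1919, 0.0504]
tool_rot: [0.989, 0.145, 0.0, 0.0]
force: [-0.5, 0.3, -2.5]
finger_gap: 0.645
gripper_force: 53.5
```

```bash
python3 -c "
from h import *
st()"
```

```text
8.85 [0.5691 0.1919 0.0504] [0.9894 0.1451 0.     0.    ] F [-0.5  0.3 -2.5] gap 0.645 53.5 q [ 0.139  0.744  1.624 -0.     0.774  1.419]
```

Call:
move_arm --increments '[[[1,0,0,-0.001,0],[1,0,0,-0.001,0],[1,0,0,-0.001,0],[1,0,0,0,0],[1,0,0,0,0]]]'

```text
t: 9.35
tcp_pos: [0.5691, 0.1918, 0.0472]
tool_rot: [0.989, 0.145, -0.0, -0.0]
force: [-0.0, -0.0, -2.3]
finger_gap: 0.646
gripper_force: 53.5
```

Call:
move_arm --increments '[[[1,0,0,-0.001,0],[1,0,0,-0.001,0],[1,0,0,-0.001,0],[1,0,0,0,0],[1,0,0,0,0]]]'

```text
t: 9.85
tcp_pos: [0.5691, 0.1918, 0.0442]
tool_rot: [0.989, 0.145, -0.0, -0.0]
force: [-0.3, -0.9, -2.8]
finger_gap: 0.645
gripper_force: 53.5
```

The bead is 6 mm past the rim level with no contact force. I'll continue until it seats.

Call:
move_arm --increments '[[[1,0,0,-0.001,0],[1,0,0,-0.001,0],[1,0,0,-0.001,0],[1,0,0,0,0],[1,0,0,0,0]]]'

```text
t: 10.35
tcp_pos: [0.5691, 0.1918, 0.0412]
tool_rot: [0.989, 0.145, -0.0, -0.0]
force: [0.2, 0.3, -1.9]
finger_gap: 0.646
gripper_force: 53.5
```

Call:
move_arm --increments '[[[1,0,0,-0.0005,0],[1,0,0,-0.0005,0],[1,0,0,0,0],[1,0,0,0,0]]]'

```text
t: 10.75
tcp_pos: [0.5692, 0.1918, 0.0408]
tool_rot: [0.989, 0.145, 0.0, -0.0]
force: [-0.9, -0.9, 2.3]
finger_gap: 0.648
gripper_force: 53.9
```

Contact shows at z = 0.0408, and 0.0406 was expected. I'll press a little more to make sure the lid is home.

Call:
move_arm --increments '[[[1,0,0,-0.001,0],[1,0,0,0,0],[1,0,0,0,0]]]'

```text
t: 11.05
tcp_pos: [0.5692, 0.1918, 0.0407]
tool_rot: [0.989, 0.145, 0.0, -0.0]
force: [-2.2, -1.2, 8.5]
finger_gap: 0.647
gripper_force: 54.6
```

```bash
python3 -c "
from h import *
st()
manip.snapshot('scene')
for n in ['inner_lid','outer_lid','handle']: print(n,[(np.round(d['xyz'],3),d['confidence']) for d in manip.mark_of(n,'scene')[:1]])"
```

```text
11.05 [0.5692 0.1918 0.0407] [ 9.894e-01  1.451e-01  3.000e-04 -0.000e+00] F [-2.2 -1.2  8.5] gap 0.647 54.6 q [0.139 0.759 1.627 0.    0.755 1.419]
inner_lid []
outer_lid [(array([0.571, 0.189, 0.068]), 0.65)]
handle [(array([ 0.576, -0.419,  0.001]), 0.73)]
```

It's firm: 11 N more for only 0.1 mm of travel. I'll release and rise.

Call:
move_arm --increments '[[[1,0,0,0.001,0],[-1,0,0,0,0],[-1,0,0,0,0],[-1,0,0,0,0],[-1,0,0,0,0],[-1,0,0,0,0],[-1,0,0,0,0]]]'

```text
t: 11.95
tcp_pos: [0.5691, 0.1918, 0.0402]
tool_rot: [0.989, 0.145, -0.0, -0.0]
force: [-0.1, 0.7, 0.0]
finger_gap: 1.001
gripper_force: 0.0
```

Call:
move_arm --increments '[[[-1,0,0,0.005,0],[-1,0,0,0.015,0],[-1,0,0,0.02,0],[-1,0,0,0.02,0],[-1,0,0,0.02,0],[-1,0,0,0.01,0],[-1,0,0,0,0]]]'

```text
t: 12.65
tcp_pos: [0.5705, 0.1921, 0.1327]
tool_rot: [0.989, 0.145, 0.002, 0.0]
force: [-0.2, 0.8, -1.4]
finger_gap: 0.997
gripper_force: 0.0
```

```bash
cat > m3.py <<'E'
from h import *
st()
b=manip.snapshot('scene'); p=(.5692,.1918,np.radians(16.7)); out=[]
print([(n,[(np.round(d['xyz'],3).tolist(),round(d['confidence'],2)) for d in manip.mark_of(n,'scene')[:1]]) for n in ('handle','outer_lid','box')])
s=b;r=roi_of(s,cap(55)+BOX,p,14); u0,v0,u1,v1=r; k=8
im=cv2.resize(s['img'][v0:v1,u0:u1,::-1],None,fx=k,fy=k,interpolation=cv2.INTER_CUBIC); im0=im.copy()
for P in cap(55)+BOX:
    w=pose(P,*p)
    for i in range(8):
        for j in (1,2,4):
            if not i&j:
                A,B=[(np.array(proj(s,w[m]))+.5-[u0,v0])*k-.5 for m in (i,i|j)]
                cv2.line(im,tuple(int(e) for e in A),tuple(int(e) for e in B),(0,0,255),1)
im=np.hstack([im0,im]); k=min(800/im.shape[1],600/im.shape[0],1)
cv2.imwrite('pics/on.png',cv2.resize(im,None,fx=k,fy=k,interpolation=cv2.INTER_AREA))
E
python3 m3.py
```

```text
12.65 [0.5705 0.1921 0.1327] [0.9894 0.1451 0.0024 0.    ] F [-0.2  0.8 -1.4] gap 0.997 0.0 q [0.139 0.62  1.583 0.    0.934 1.419]
[('handle', [([0.569, 0.191, 0.088], 0.71)]), ('outer_lid', []), ('box', [([0.568, 0.192, 0.004], 0.73)])]
```

View pics/on.png

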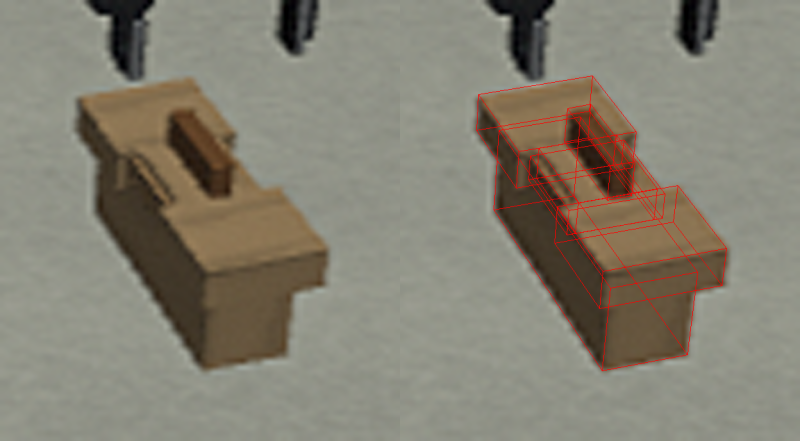

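The lids sit square and fully home on the box, and the overlay coincides with the edges. Next I'll part-close the fingers and come down on the bar handle.

Call:
move_arm --increments '[[[0.2,0,0,0,0],[0.2,0,0,0,0],[0.2,0,0,-0.01,0],[0.2,0,0,-0.015,0],[0.2,0,0,-0.01,0],[0.2,0,0,-0.008,0],[0.2,0,0,-0.004,0],[0.2,0,0,0,0]]]'

```text
t: 13.65
tcp_pos: [0.5687, 0.1917, 0.0825]
tool_rot: [0.989, 0.145, -0.001, 0.0]
force: [-0.8, -0.6, 0.1]
finger_gap: 0.402
gripper_force: 0.0
```

Call:
move_arm --increments '[[[0.2,0,0,-0.002,0],[0.2,0,0,-0.002,0],[0.2,0,0,0,0],[0.2,0,0,0,0]]]'

```text
t: 14.05
tcp_pos: [0.5693, 0.1918, 0.0796]
tool_rot: [0.989, 0.145, 0.0, 0.0]
force: [0.4, 0.3, 0.5]
finger_gap: 0.404
gripper_force: 0.0
```

Call:
move_arm --increments '[[[0.2,0,0,-0.0015,0],[0.4,0,0,0,0],[0.6,0,0,0,0],[1,0,0,0,0],[1,0,0,0,0],[1,0,0,0,0],[1,0,0,0,0],[1,0,0,0,0]]]' --newtons 50

```text
t: 14.85
tcp_pos: [0.5693, 0.1918, 0.078]
tool_rot: [0.989, 0.145, 0.0, 0.0]
force: [-0.3, 0.2, 1.1]
finger_gap: 0.151
gripper_force: 49.8
```

```bash
python3 -c "
from h import *
st()"
```

```text
14.85 [0.5693 0.1918 0.078 ] [9.894e-01 1.451e-01 2.000e-04 0.000e+00] F [-0.3  0.2  1.1] gap 0.151 49.8 q [ 0.139  0.701  1.613 -0.     0.827  1.419]
```

The bar is gripped at a 13–14 mm opening, with no push on the lid. I'll lift straight up 100 mm slowly.

Call:
move_arm --increments '[[[1,0,0,0.002,0],[1,0,0,0.004,0],[1,0,0,0.006,0],[1,0,0,0.008,0],[1,0,0,0.01,0],[1,0,0,0.01,0],[1,0,0,0.01,0],[1,0,0,0.01,0]]]'

```text
t: 15.65
tcp_pos: [0.5692, 0.1918, 0.139]
tool_rot: [0.989, 0.145, 0.0, -0.0]
force: [0.0, -0.2, -0.9]
finger_gap: 0.154
gripper_force: 49.5
```

Call:
move_arm --increments '[[[1,0,0,0.01,0],[1,0,0,0.01,0],[1,0,0,0.008,0],[1,0,0,0.006,0],[1,0,0,0.004,0],[1,0,0,0.002,0],[1,0,0,0,0],[1,0,0,0,0]]]'

```text
t: 16.45
tcp_pos: [0.5689, 0.1918, 0.1775]
tool_rot: [0.989, 0.145, -0.0, -0.0]
force: [-0.1, -0.1, -1.6]
finger_gap: 0.15
gripper_force: 49.5
```

```bash
python3 -c "
from h import *
st();s=snap('scene','end.png');im=cv2.imread('pics/end.png')[90:240,300:430];cv2.imwrite('pics/endc.png',cv2.resize(im,None,fx=4,fy=4))"
```

```text
16.45 [0.5689 0.1918 0.1775] [ 9.894e-01  1.451e-01 -4.000e-04 -0.000e+00] F [-0.1 -0.1 -1.6] gap 0.15 49.5 q [0.139 0.559 1.548 0.    1.034 1.419]
```

View pics/endc.png

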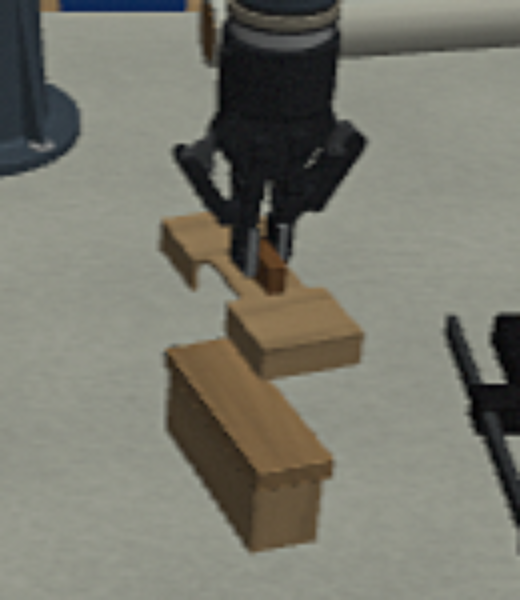

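The outer lid is held level about 10 cm up (crop ~(290,320)). The inner lid stays home on the box (~(250,410)), and the box hasn't moved. I'll hand it in.

```bash
python3 -c "
from h import *
print(manip.sign_off())"
```

```text
the job is handed in; nothing more can be done
None
```

Job handed in at about 16.5 s: the inner lid is home on the box, and the outer lid is held level and still about 10 cm above it; the box stayed where it was and the bystanders were not touched.

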